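Reverse the row of sewing notions into the new rack

ROBOT

A 6-joint arm with a two-finger parallel gripper is mounted at the origin on the work surface. World frame = base frame: x ahead of the robot, y to its left, z up, the work surface at z = 0. Lengths are in m, angles in degrees, forces in N, time in s.
With the tool pointing down it reaches from about 0.4 to 0.825 m from the base axis. Payload 7 kg.
Tool frame: the origin (TCP) lies at the very end of the fingers, on their centre line; the grasp point (between the pads) lies r.pinch_z behind it (r.pinch_z is the distance from the TCP to the grasp point, in m); z points along the fingers, y is the direction in which the jaws open and shut (so a half turn about z gives the same grasp; the last joint's range is limited). The gripper opens to 88 mm and grips with 3 to 60 N. Pads are 19 mm wide; open, the fingers measure 130 mm over their backs; the gripper's body (78 mm by 193 mm) begins 47 mm behind the grasp point.
Start: joints at [91.392, 20.546, 0.682, 0, -70.136, -16.507], TCP at [0.176, 0.652, 0.227] pointing down, gripper open.
Joint ranges: [-176.03, 176.03], [-82.01, 121.73], [-58.28, 71.71], [-173.87, 95.51], [-174.79, -0.11], [-173.66, 173.66]. Speed limits (degrees/s): [136.94, 136.94, 172.46, 180, 180, 180].

INTERFACE

Orientations are given as [roll, pitch, yaw] about the fixed x, y, z axes, in that order (R = Rz(yaw) Ry(pitch) Rx(roll)).
In Python, from plant import r gives the robot as it stands. The module is installed in compiled form; this text tells all that it offers.
- The arm moves only by the tool servo_tool, never from a script. Its argument "steps" is a list of rows, each a list of 5 numbers: the finger opening in cm, from 0 to 8.76, then the shift along the tool's x, y, z in cm, then the turn about the tool's z in degrees. In form: [[fingers, x, y, z, spin], ...]. A call has 1 to 8 rows; each row shifts and turns the commanded pose from where the row before left it, along the tool's axes as they then stand; what a row does not reach is not made up. A row lasts 1/8 s, in which the tool goes at most 62.5 mm and 10.7 degrees, less where a joint would pass 70% of its speed; a pose out of reach is approached as far as the arm can. A call with a gripper value outside its range is refused whole. The fingers move at their own pace and stop on an object; "squeeze" is the grip in N (left out, the last holds). Time passes only in rows, so rows that do not move let the fingers close. It gives the time, the measured TCP pose, the force and the opening at its end, in the units of the state.
- r.get_state(): the state, without advancing time (a new reading comes with each control period).
- r.capture(name): name is "scene" or "top" or "wrist"; returns the picture (420x560x3 uint8, red, green, blue); there is no depth.
- r.calibration(name): a dict with "K" (3x3 intrinsics, pixels), "rvec" (rotation vector, rad) and "tvec" (3), from world to camera coordinates, as OpenCV has them; the wrist camera has in their place "tool_from_camera" (4x4, takes a point from camera to tool coordinates, whose origin is the TCP and whose axes are the flange's). Camera axes: x right, y down, z forward; pixel columns grow to the right and rows downward; lengths in m; the calibration is good to about 2 mm. A picture is of the moment at which its call begins: read the wrist's pose just before it. calibration takes no time and is no camera call.
- r.close_job(): hands the job in, once; it reports no verdict.
The state is a dict: "time_s": time; "joints": joint angles; "qd": joint speeds; "joint_torque": joint torques, N m; "tcp_pos": TCP position; "eef_rot": TCP orientation; "contact_force": force on the tool from outside, world axes, zero at the start; "moment": the same for the moment, N m; "gripper_width": finger opening in m.
Only numpy, scipy, OpenCV 4.12 (cv2) and the standard library are available. Lean on these libraries where they do the work, as an engineer would, in place of code of your own. Each camera call takes 0.05 s, during which the arm holds its last target.

TASK

Move the four sewing notions (tall reel, squat reel, button tin, needle tube) from the pine rack where they stand to the empty dark rack, one to a pocket, in the reverse order along the row: the one now at the robot's left end goes into the pocket at the right end, and so on, so that the one at the right end finishes at the left end. Set each one down gently and upright on the pocket floor; do not drop any of them or knock any over.

Things in the scene. Friction and masses are not known exactly. Their poses are not given: they have to be found in the camera images.
- tall_reel: Tall, slim, empty wooden reel standing upright: 74 mm high, round, both end flanges 36 mm across and 16 mm thick, waist 22 mm across. 60 g. Grip it across the top flange. Origin: centre of its underside, z axis up; the mass may differ by a third.
- squat_reel: Short, wide, empty wooden reel standing upright: 54 mm high, round, both end flanges 50 mm across and 16 mm thick, waist 30 mm across. 80 g. Grip it across the top flange. Origin: centre of its underside, z axis up; the mass may differ by a third.
- button_tin: Bare metal button tin, a closed round can standing upright: 60 mm high, body 44 mm across, its fixed lid (top 16 mm) 46 mm across. 120 g. Grip it across the lid. Origin: centre of its underside, z axis up; the mass may differ by a third.
- needle_tube: Slim white needle tube with a black cap, standing upright: 68 mm high, round, body 32 mm across, cap (top 16 mm) 34 mm across, fixed. 50 g. Grip it across the cap. Origin: centre of its underside, z axis up; the mass may differ by a third.
- seat_tall_reel: Shallow square pale wooden seat on the old rack, fixed to it, the one in which the tall reel stands at the start. 80 mm (x) by 79 mm (y), rim 10 mm high and 4 mm thick, floor 4 mm thick. Origin: centre of its underside, which lies 6 mm above the table; same axes as the old rack. The four look alike; their order along the rack changes.
- seat_squat_reel: Shallow square pale wooden seat on the old rack, fixed to it, the one in which the squat reel stands at the start. 80 mm (x) by 79 mm (y), rim 10 mm high and 4 mm thick, floor 4 mm thick. Origin: centre of its underside, which lies 6 mm above the table; same axes as the old rack. The four look alike; their order along the rack changes.
- seat_button_tin: Shallow square pale wooden seat on the old rack, fixed to it, the one in which the button tin stands at the start. 80 mm (x) by 79 mm (y), rim 10 mm high and 4 mm thick, floor 4 mm thick. Origin: centre of its underside, which lies 6 mm above the table; same axes as the old rack. The four look alike; their order along the rack changes.
- seat_needle_tube: Shallow square pale wooden seat on the old rack, fixed to it, the one in which the needle tube stands at the start. 80 mm (x) by 79 mm (y), rim 10 mm high and 4 mm thick, floor 4 mm thick. Origin: centre of its underside, which lies 6 mm above the table; same axes as the old rack. The four look alike; their order along the rack changes.
- old_rack: Old rack: fixed flat pine board 82 (x) by 324 (y) by 6 mm carrying the four seats in a row at y = -120, -40, 40, 120 mm in its frame. Origin: centre of its underside, on the table; z up, y along the row towards the robot's left (turned at most 0.13 rad). It may be nearer to the robot or farther than the new rack.
- new_rack: New rack: fixed dark wooden tray 84 (x) by 328 (y) mm, empty at the start, four open pockets in a row centred at y = -120, -40, 40, 120 mm in its frame, each about 74 by 74 mm inside. Floor 4 mm thick, rims and dividers 5 mm thick, tops 10 mm above the table. Origin: centre of underside, on the table; z up, y along the row to the robot's left (turned at most 0.13 rad). Some 0.2 m from the old rack.
Not all that is in view belongs to the job. Leave any turquoise look-alike of the button_tin alone.

How it is judged:
By the outcome, as a careful person would: the job done as asked, in the order asked, and still so for the second after the job is handed in, with the robot touching nothing.
It also fails if it takes over 102 s, if anything falls off the work surface, if the arm or the gripper's body presses on something with over 40 N, if the wrist force passes 120 N, or if a joint passes its speed limit or range.

## Working session

There is one attempt and no reset: what is moved stays moved. The work goes in short steps, Python scripts to look and compute and a tool call to move; the robot and the scene stay as the last step left them, time stands still between calls to the robot, and variables do not carry over. Pictures are saved under pics/ and viewed, and the job is handed in when it is done.

Besides the shell and the picture viewer there is one more tool, called after "Emit:" as name(argument=value, ...), one argument or row to a line, values as JSON. servo_tool: Moves the arm, as the interface text tells. Its arguments: {"type":"object","properties":{"steps":{"type":"array","items":{"type":"array","items":{"type":"number"}}},"squeeze":{"type":"number"}},"required":["steps"]}

```bash
mkdir -p pics
python3 - <<'E'
from plant import r
import cv2
print(r.get_state(), r.pinch_z)
for n in ("scene","top"):
    im=r.capture(n); cv2.imwrite(f"pics/{n}0.png",im[:,:,::-1]); print(n,r.calibration(n))
print(r.calibration("wrist"))
E
```

```text
{'time_s': 0.0, 'joints': array([ 9.13910073e+01,  2.05909501e+01,  6.32224617e-01, -2.04727629e-02,
       -7.01349801e+01, -1.65074402e+01]), 'qd': array([-0.09686278,  0.07432602,  0.04083276,  0.00814333,  0.00293757,
       -0.01449811]), 'joint_torque': array([ 3.65491906e-04, -5.82710230e+01,  2.93077809e+01,  6.99805051e+00,
        7.07758343e-03, -1.36320973e-04]), 'tcp_pos': array([0.17591781, 0.65115528, 0.22561528]), 'eef_rot': array([ 1.79904688e+02, -8.17581701e-03, -1.51233987e+01]), 'contact_force': array([-0.48854807,  0.54011097,  0.42745151]), 'moment': array([-0.04565102,  0.00040841, -0.01405637]), 'gripper_width': 0.08790840610337847} 0.0188
scene {'K': array([[484.29380359,   0.        , 279.73935728],
       [  0.        , 484.29380359, 214.15935805],
       [  0.        ,   0.        ,   1.        ]]), 'rvec': array([ 1.23844613,  2.22393293, -1.0259811 ]), 'tvec': array([ 0.28983346, -0.25991043,  1.09921594])}
top {'K': array([[394.6394224 ,   0.        , 284.5848371 ],
       [  0.        , 394.6394224 , 214.15894127],
       [  0.        ,   0.        ,   1.        ]]), 'rvec': array([ 2.16326943, -2.15917779,  0.11731649]), 'tvec': array([-0.00575852,  0.56834398,  0.65804478])}
{'K': array([[300.4994647 ,   0.        , 280.11215267],
       [  0.        , 300.4994647 , 209.81999942],
       [  0.        ,   0.        ,   1.        ]]), 'tool_from_camera': array([[-4.21410806e-04, -9.65944205e-01, -2.58750102e-01,
         6.84031111e-02],
       [ 9.99999878e-01, -4.73707392e-04,  1.39764795e-04,
         9.88361723e-06],
       [-2.57576830e-04, -2.58750012e-01,  9.65944287e-01,
        -1.58526097e-01],
       [ 0.00000000e+00,  0.00000000e+00,  0.00000000e+00,
         1.00000000e+00]])}
```

View pics/scene0.png

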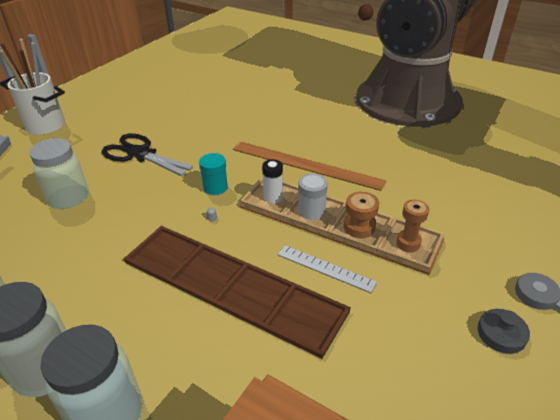

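View pics/top0.png

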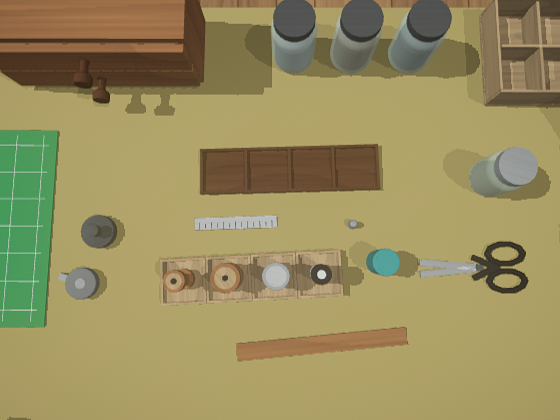

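Run:
```python
import cv2
im=cv2.imread("pics/top0.png")
cv2.imwrite("pics/c1.png",cv2.resize(im[240:320,150:350],None,fx=4,fy=4,interpolation=cv2.INTER_CUBIC))
cv2.imwrite("pics/c2.png",cv2.resize(im[135:205,190:390],None,fx=4,fy=4,interpolation=cv2.INTER_CUBIC))
```

```text
(no output)
```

View pics/c1.png

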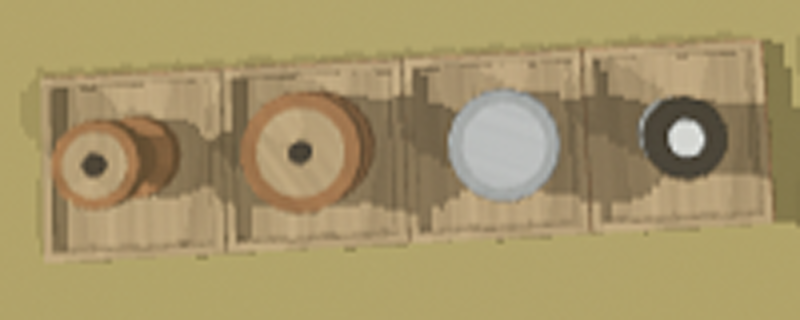

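View pics/c2.png

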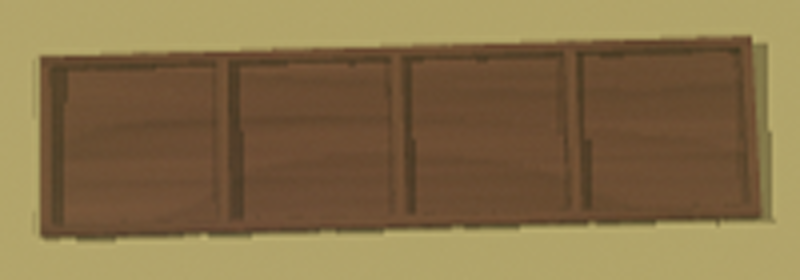

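```bash
cat > h.py <<'E'
import numpy as np,cv2
from plant import r
def px2w(name,uv,z):
    c=r.calibration(name); R=cv2.Rodrigues(c["rvec"])[0]; t=c["tvec"]
    d=R.T@np.linalg.inv(c["K"])@np.array([uv[0],uv[1],1.]); o=-R.T@t
    return o+d*(z-o[2])/d[2]
def w2px(name,P):
    c=r.calibration(name); return cv2.projectPoints(np.float64([P]),c["rvec"],c["tvec"],c["K"],None)[0].ravel()
E
python3 - <<'E'
from h import *
f=lambda x,y,ox,oy:((x+.5)/4-.5+ox,(y+.5)/4-.5+oy)
for n,x,y,z in(("tall",96,164,.084),("squat",300,152,.064),("tin",503,145,.07),("tube",685,138,.078)):
    print(n,px2w("top",f(x,y,150,240),z).round(4))
print("old corners",[px2w("top",f(x,y,150,240),.02).round(4)[:2] for x,y in((42,75),(760,41),(770,219),(47,260))])
C=np.array([px2w("top",f(x,y,190,135),.01) for x,y in((42,57),(750,38),(758,217),(42,236))])
print(C.round(4)); c=C.mean(0)[:2]
v=(C[0]-C[1]+C[3]-C[2])[:2]; v/=np.linalg.norm(v); print(c,v,np.degrees(np.arctan2(-v[0],v[1])),np.linalg.norm(C[0]-C[1]))
for s in(-.12,-.04,.04,.12): print(s,(c+s*v).round(4))
print("teal",px2w("top",(384,262),.06),"jar lids",px2w("top",(358,20),.12))
E
```

```text
tall [0.456  0.1711 0.084 ]
squat [0.4599 0.0932 0.064 ]
tin [0.4632 0.0099 0.07  ]
tube [ 0.4665 -0.0633  0.078 ]
old corners [array([0.4911, 0.2142]), array([ 0.5066, -0.1017]), array([ 0.4295, -0.105 ]), array([0.4112, 0.209 ])]
[[ 0.6916  0.1512  0.01  ]
 [ 0.7008 -0.1746  0.01  ]
 [ 0.6174 -0.1762  0.01  ]
 [ 0.6082  0.149   0.01  ]]
[ 0.6544894  -0.01265281] [-0.02834452  0.99959821] 1.624238917306835 0.3259380104556447
-0.12 [ 0.6579 -0.1326]
-0.04 [ 0.6556 -0.0526]
0.04 [0.6534 0.0273]
0.12 [0.6511 0.1073]
teal [ 0.48586936 -0.16932465  0.06      ] jar lids [ 0.87382458 -0.12284882  0.12      ]
```

Emit:
servo_tool(
  steps=[
    [7,0,0,0,9.4],
    [7,0,0,0,9.4],
    [7,0,0,0,9.4],
    [7,0,0,0,9.4],
    [7,0,0,0,9.4],
    [7,0,0,0,9.4],
    [7,0,0,0,9.4],
    [7,0,0,0,9],
  ],
  squeeze=10,
)

```text
time_s: 1.1
tcp_pos: [0.1759, 0.6514, 0.226]
eef_rot: [180.0, -0.1, -90.2]
contact_force: [0.5, 0.4, 0.1]
gripper_width: 0.0699
```

Emit:
servo_tool(
  steps=[
    [7,2.4,-1.4,0,0],
    [7,4.8,-2.8,0,0],
    [7,4.8,-2.8,0,0],
    [7,4.8,-2.8,0,0],
    [7,4.8,-2.8,0,0],
    [7,4.8,-2.8,0,0],
    [7,4.8,-2.8,0,0],
    [7,4.8,-2.8,0,0],
  ],
)

```text
time_s: 2.1
tcp_pos: [0.387, 0.2902, 0.2265]
eef_rot: [180.0, 0.0, -89.9]
contact_force: [0.5, -0.1, -0.3]
gripper_width: 0.0702
```

Emit:
servo_tool(
  steps=[
    [7,4.8,-2.8,0,0],
    [7,4.8,-2.8,0,0],
    [7,2.4,-1.4,0,0],
    [7,0,0,0,0],
  ],
)

```text
time_s: 2.6
tcp_pos: [0.4571, 0.1703, 0.2262]
eef_rot: [180.0, -0.0, -90.1]
contact_force: [-0.3, 0.4, -0.6]
gripper_width: 0.07
```

Run:
```python
from h import *
s=r.get_state(); im=r.capture("wrist"); cv2.imwrite("pics/w1.png",im[:,:,::-1]); print(s["tcp_pos"],s["eef_rot"],s["contact_force"])
```

```text
[0.45714434 0.17027138 0.22622663] [ 1.79964161e+02 -2.81539789e-02 -9.00929867e+01] [-0.30457983  0.44469521 -0.58520239]
```

View pics/w1.png

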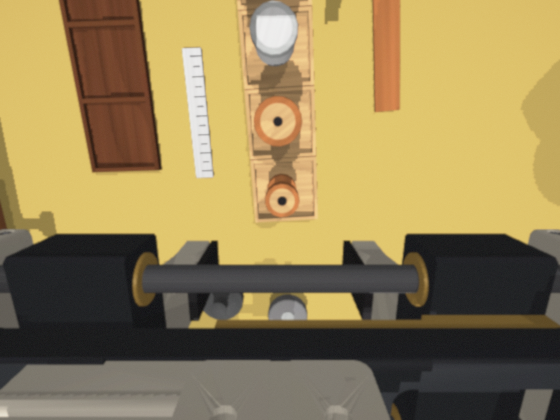

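```bash
cat >> h.py <<'E'
from scipy.spatial.transform import Rotation as Ro
def wpx(uv,z,p,e):
    c=r.calibration("wrist"); T=c["tool_from_camera"]; R=Ro.from_euler("xyz",e,degrees=True).as_matrix()
    d=R@T[:3,:3]@np.linalg.inv(c["K"])@np.array([uv[0],uv[1],1.]); o=R@T[:3,3]+p
    return o+d*(z-o[2])/d[2]
E
python3 - <<'E'
from h import *
p=np.array([.4571,.1703,.2262]);e=[179.96,-.03,-90.09]
print(wpx((282,200),.084,p,e),wpx((277.5,121),.064,p,e),wpx((274,26),.07,p,e))
E
```

```text
[0.45403556 0.17106085 0.084     ] [0.45847422 0.09269052 0.064     ] [0.46133227 0.00790967 0.07      ]
```

Emit:
servo_tool(
  steps=[
    [7,-0.1,0.2,1,0],
    [7,0,0,3.5,0],
    [7,0,0,3.5,0],
    [7,0,0,3.5,0],
    [7,0,0,2.5,0],
    [7,0,0,1.7,0],
    [7,0,0,1.2,0],
    [7,0,0,0,0],
  ],
)

```text
time_s: 3.65
tcp_pos: [0.4539, 0.1731, 0.0567]
eef_rot: [179.9, -0.1, -89.9]
contact_force: [-0.1, 1.2, 1.4]
gripper_width: 0.0698
```

Emit:
servo_tool(
  steps=[
    [4.6,0,0,0,0],
    [4.0,0,0,0,0],
    [3.6,0,0,0,0],
    [3,0,0,0,0],
    [3,0,0,0,0],
    [3,0,0,0,0],
  ],
  squeeze=10,
)

```text
time_s: 4.4
tcp_pos: [0.455, 0.1732, 0.0578]
eef_rot: [-180.0, 0.0, -89.9]
contact_force: [-0.5, -0.1, 3.2]
gripper_width: 0.0357
```

Emit:
servo_tool(
  steps=[
    [3,0,0,-0.3,0],
    [3,0,0,-0.7,0],
    [3,0,0,-1.5,0],
    [3,0,0,-2,0],
    [3,0,0,-2,0],
    [3,0,0,-1.8,0],
    [3,0,0,-1.2,0],
    [3,0,0,-0.5,0],
  ],
)

```text
time_s: 5.4
tcp_pos: [0.4548, 0.1732, 0.1583]
eef_rot: [-180.0, 0.0, -89.9]
contact_force: [-0.1, -0.4, -0.4]
gripper_width: 0.0354
```

Run:
```python
from h import *
s=r.get_state(); print(s["tcp_pos"],s["eef_rot"],s["contact_force"],s["gripper_width"]); im=r.capture("scene"); cv2.imwrite("pics/s1.png",cv2.resize(im[60:360,160:560,::-1],None,fx=2,fy=2))
```

```text
[0.45482777 0.17315133 0.15825373] [-1.79963142e+02  3.90378005e-02 -8.99168884e+01] [-0.0506852  -0.37359566 -0.43423173] 0.03544367148490307
```

View pics/s1.png

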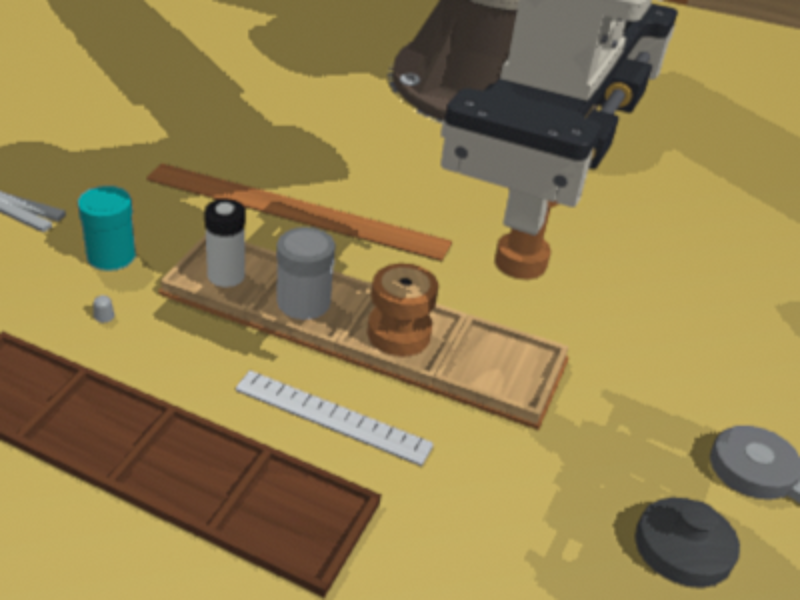

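Emit:
servo_tool(
  steps=[
    [3,2,-1.3,0,0],
    [3,4,-2.65,0,0],
    [3,4,-2.65,0,0],
    [3,4,-2.65,0,0],
    [3,4,-2.65,0,0],
    [3,4,-2.65,0,0],
    [3,4,-2.65,0,0],
    [3,2.6,-1.75,0,0],
  ],
)

```text
time_s: 6.45
tcp_pos: [0.645, -0.1146, 0.1561]
eef_rot: [179.9, -0.0, -90.0]
contact_force: [0.4, 0.6, -0.6]
gripper_width: 0.0359
```

Emit:
servo_tool(
  steps=[
    [3,1.4,-0.9,0,0],
    [3,0.6,-0.4,0,0],
    [3,0,0,0,0],
  ],
)

```text
time_s: 6.82
tcp_pos: [0.6574, -0.1323, 0.1572]
eef_rot: [180.0, 0.0, -89.9]
contact_force: [0.4, -0.0, -0.4]
gripper_width: 0.036
```

Emit:
servo_tool(
  steps=[
    [3,0,0,0.8,0],
    [3,0,0,2,0],
    [3,0,0,2.4,0],
    [3,0,0,2,0],
    [3,0,0,1.4,0],
    [3,0,0,1,0],
    [3,0,0,0.6,0],
    [3,0,0,0,0],
  ],
)

```text
time_s: 7.82
tcp_pos: [0.6576, -0.1326, 0.0554]
eef_rot: [180.0, -0.0, -89.9]
contact_force: [-0.7, -0.2, -0.0]
gripper_width: 0.0353
```

Emit:
servo_tool(
  steps=[
    [3,0,0,0.1,0],
    [3,0,0,0.1,0],
    [3,0,0,0,0],
  ],
)

```text
time_s: 8.2
tcp_pos: [0.6578, -0.1327, 0.0538]
eef_rot: [-180.0, 0.0, -89.9]
contact_force: [0.7, -0.0, 0.7]
gripper_width: 0.0359
```

Emit:
servo_tool(
  steps=[
    [3,0,0,0.1,0],
    [3,0,0,0,0],
  ],
)

```text
time_s: 8.45
tcp_pos: [0.6576, -0.1327, 0.0525]
eef_rot: [180.0, 0.0, -89.9]
contact_force: [-0.3, -0.9, -0.1]
gripper_width: 0.0356
```

Emit:
servo_tool(
  steps=[
    [3,0,0,0.1,0],
    [3,0,0,0,0],
  ],
)

```text
time_s: 8.7
tcp_pos: [0.6578, -0.1327, 0.0519]
eef_rot: [-180.0, -0.0, -89.9]
contact_force: [-0.3, 0.7, 0.5]
gripper_width: 0.0359
```

Emit:
servo_tool(
  steps=[
    [3,0,0,0.1,0],
    [3,0,0,0,0],
  ],
)

```text
time_s: 8.95
tcp_pos: [0.6583, -0.1327, 0.0516]
eef_rot: [-179.9, -0.0, -89.9]
contact_force: [-1.2, 0.3, 6.6]
gripper_width: 0.0356
```

Run:
```python
from h import *
for i in range(1):
    s=r.get_state(); print(s["tcp_pos"],s["contact_force"],s["moment"])
im=r.capture("scene"); cv2.imwrite("pics/s2.png",cv2.resize(im[180:330,70:270,::-1],None,fx=4,fy=4,interpolation=cv2.INTER_CUBIC))
s=r.get_state(); print(s["tcp_pos"],s["contact_force"],s["moment"])
```

```text
[ 0.65833502 -0.13274815  0.05159207] [-1.23824953  0.29603453  6.59489665] [0.19027227 0.38990992 0.00265543]
[ 0.65837489 -0.13273932  0.0515883 ] [-0.0367143  -0.34978317  6.06191544] [ 0.23297804  0.39088368 -0.01514937]
```

View pics/s2.png

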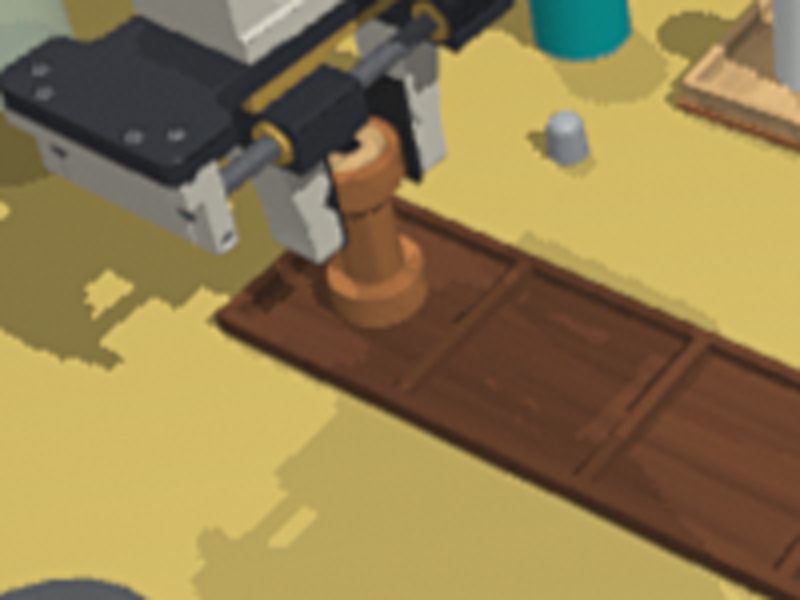

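Emit:
servo_tool(
  steps=[
    [3,0,0,-0.05,0],
    [3.8,0,0,0,0],
    [4.2,0,0,0,0],
    [5,0,0,0,0],
    [6,0,0,0,0],
    [6,0,0,0,0],
    [6,0,0,-0.5,0],
    [6,0,0,-1.5,0],
  ],
)

```text
time_s: 10.0
tcp_pos: [0.6572, -0.1327, 0.0711]
eef_rot: [179.9, -0.0, -89.9]
contact_force: [-0.6, -0.6, -0.3]
gripper_width: 0.0599
```

Emit:
servo_tool(
  steps=[
    [6,0,0,-2,0],
    [7,0,0,-2.5,0],
    [7,0,0,-2.5,0],
    [7,0,0,-2,0],
    [7.5,-3,2.6,-1,0],
    [7.5,-4,3.5,0,0],
    [7.5,-4,3.5,0,0],
    [7.5,-4,3.5,0,0],
  ],
)

```text
time_s: 11.0
tcp_pos: [0.5257, 0.0182, 0.1724]
eef_rot: [-179.9, 0.0, -89.9]
contact_force: [1.3, 1.5, 0.5]
gripper_width: 0.0748
```

Run:
```python
from h import *
s=r.get_state(); print(s["tcp_pos"],s["contact_force"],s["time_s"])
im=r.capture("scene"); cv2.imwrite("pics/s3.png",im[:,:,::-1])
```

```text
[0.52567823 0.01816832 0.1723848 ] [1.28959215 1.54611431 0.51536697] 11.0
```

View pics/s3.png

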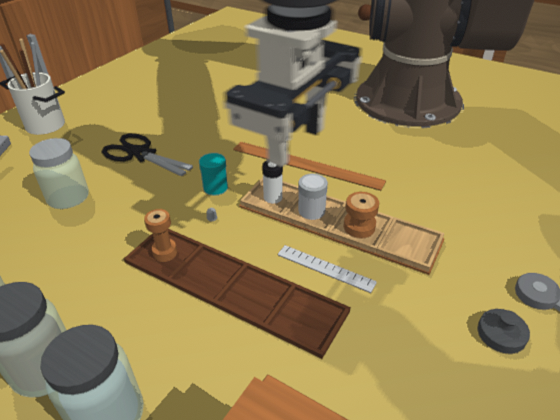

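Emit:
servo_tool(
  steps=[
    [7.5,-3.8,3.4,0,0],
    [7.5,-2.5,2.2,0,0],
    [7.5,-1.2,1.1,0,0],
    [7.5,0,0,2,0],
    [7.5,0,0,2,0],
    [7.5,0,0,2,0],
    [7.5,0,0,1,0],
    [7.5,0,0,0,0],
  ],
)

```text
time_s: 12.05
tcp_pos: [0.4594, 0.0918, 0.1009]
eef_rot: [180.0, -0.0, -89.9]
contact_force: [-0.6, 0.5, -0.2]
gripper_width: 0.075
```

Emit:
servo_tool(
  steps=[
    [7.5,-0.1,0,1.5,0],
    [7.5,0,0,2,0],
    [7.5,0,0,1.8,0],
    [7.5,0,0,1.1,0],
    [7,0,0,0,0],
    [6,0,0,0,0],
    [5.4,0,0,0,0],
    [5,0,0,0,0],
  ],
)

```text
time_s: 13.05
tcp_pos: [0.4596, 0.0932, 0.0375]
eef_rot: [-180.0, 0.0, -89.9]
contact_force: [0.0, -0.4, -0.4]
gripper_width: 0.0516
```

Emit:
servo_tool(
  steps=[
    [4.4,0,0,0,0],
    [4.4,0,0,0,0],
    [4.4,0,0,0,0],
  ],
  squeeze=12,
)

```text
time_s: 13.42
tcp_pos: [0.4596, 0.0932, 0.0374]
eef_rot: [-180.0, 0.0, -89.9]
contact_force: [-1.3, -0.9, 4.5]
gripper_width: 0.0497
```

Emit:
servo_tool(
  steps=[
    [4.4,0,0,-0.3,0],
    [4.4,0,0,-0.7,0],
    [4.4,0,0,-1.5,0],
    [4.4,0,0,-2,0],
    [4.4,0,0,-2,0],
    [4.4,0,0,-1.8,0],
    [4.4,0,0,-1.2,0],
    [4.4,0,0,-0.5,0],
  ],
)

```text
time_s: 14.42
tcp_pos: [0.4594, 0.0931, 0.1377]
eef_rot: [-180.0, 0.0, -89.9]
contact_force: [-0.2, 0.6, -1.6]
gripper_width: 0.0498
```

Emit:
servo_tool(
  steps=[
    [4.4,1.3,-1.8,0,0],
    [4.4,2.65,-3.57,0,0],
    [4.4,2.65,-3.57,0,0],
    [4.4,2.65,-3.57,0,0],
    [4.4,2.65,-3.57,0,0],
    [4.4,1.85,-2.5,0,0],
    [4.4,0.8,-1.05,0,0],
    [4.4,0,0,0,0],
  ],
)

```text
time_s: 15.42
tcp_pos: [0.6555, -0.0525, 0.1359]
eef_rot: [179.9, -0.0, -90.0]
contact_force: [-0.9, -0.6, 0.3]
gripper_width: 0.0496
```

Emit:
servo_tool(
  steps=[
    [4.4,0,0,0.8,0],
    [4.4,0,0,2,0],
    [4.4,0,0,2.4,0],
    [4.4,0,0,2,0],
    [4.4,0,0,1.4,0],
    [4.4,0,0,1,0],
    [4.4,0,0,0.6,0],
    [4.4,0,0,0,0],
  ],
)

```text
time_s: 16.42
tcp_pos: [0.6558, -0.0522, 0.035]
eef_rot: [180.0, -0.0, -89.9]
contact_force: [-0.6, -0.1, -0.7]
gripper_width: 0.0496
```

Emit:
servo_tool(
  steps=[
    [4.4,0,0,0.1,0],
    [4.4,0,0,0.1,0],
    [4.4,0,0,0,0],
  ],
)

```text
time_s: 16.8
tcp_pos: [0.6559, -0.0522, 0.0333]
eef_rot: [-180.0, 0.0, -89.9]
contact_force: [-1.2, 0.2, -0.9]
gripper_width: 0.0494
```

Emit:
servo_tool(
  steps=[
    [4.4,0,0,0.1,0],
    [4.4,0,0,0,0],
  ],
)

```text
time_s: 17.05
tcp_pos: [0.6558, -0.0522, 0.032]
eef_rot: [180.0, -0.0, -89.9]
contact_force: [0.3, 0.4, -0.6]
gripper_width: 0.0496
```

Emit:
servo_tool(
  steps=[
    [4.4,0,0,0.07,0],
    [4.4,0,0,0,0],
  ],
)

```text
time_s: 17.3
tcp_pos: [0.6559, -0.0522, 0.0315]
eef_rot: [-180.0, -0.0, -89.9]
contact_force: [-1.1, -0.3, 1.1]
gripper_width: 0.0497
```

Emit:
servo_tool(
  steps=[
    [4.4,0,0,0.07,0],
    [4.4,0,0,0,0],
  ],
)

```text
time_s: 17.55
tcp_pos: [0.656, -0.0522, 0.0315]
eef_rot: [-180.0, -0.0, -89.9]
contact_force: [-2.6, 0.3, 5.9]
gripper_width: 0.0498
```

Contact; release and rise.

Emit:
servo_tool(
  steps=[
    [4.4,0,0,-0.05,0],
    [5.2,0,0,0,0],
    [5.6,0,0,0,0],
    [6.4,0,0,0,0],
    [7.2,0,0,0,0],
    [7.2,0,0,0,0],
    [7.2,0,0,-0.5,0],
    [7.2,0,0,-1.5,0],
  ],
)

```text
time_s: 18.55
tcp_pos: [0.6553, -0.0522, 0.0512]
eef_rot: [179.9, -0.0, -89.9]
contact_force: [-0.7, -0.6, 0.7]
gripper_width: 0.0721
```

Emit:
servo_tool(
  steps=[
    [7.2,0,0,-2,0],
    [7.2,0,0,-3,0],
    [7.2,0,0,-3,0],
    [7.2,0,0,-3,0],
    [7.2,-1,3,-1,0],
    [7.2,-1.5,4.5,0,0],
    [7.2,-1.5,4.5,0,0],
    [7.2,-1.3,4,0,0],
  ],
)

```text
time_s: 19.55
tcp_pos: [0.4945, 0.0009, 0.1724]
eef_rot: [-179.9, 0.0, -89.9]
contact_force: [0.3, 0.3, 0.5]
gripper_width: 0.0721
```

Run:
```python
from h import *
s=r.get_state(); print(s["tcp_pos"],s["contact_force"],s["time_s"])
im=r.capture("scene"); cv2.imwrite("pics/s4.png",im[:,:,::-1])
```

```text
[0.4945087  0.00087751 0.17237716] [0.31500637 0.3172007  0.52798939] 19.55
```

View pics/s4.png

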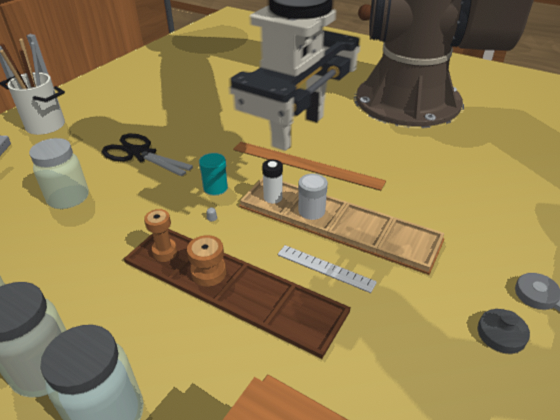

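Emit:
servo_tool(
  steps=[
    [7.2,-0.6,2.2,0,0],
    [7.2,-0.2,1.0,0,0],
    [7.2,0,0,2,0],
    [7.2,0,0,2,0],
    [7.2,0,0,2,0],
    [7.2,0,0,1,0],
    [7.2,0,0,0,0],
  ],
)

```text
time_s: 20.48
tcp_pos: [0.4638, 0.0084, 0.101]
eef_rot: [180.0, -0.0, -89.9]
contact_force: [0.1, 0.2, 0.1]
gripper_width: 0.0722
```

Emit:
servo_tool(
  steps=[
    [7.2,0,0.1,1.5,0],
    [7.2,0,0,2,0],
    [7.2,0,0,1.5,0],
    [7.2,0,0,0.7,0],
    [6.4,0,0,0,0],
    [5.6,0,0,0,0],
    [5.0,0,0,0,0],
    [4.7,0,0,0,0],
  ],
)

```text
time_s: 21.48
tcp_pos: [0.463, 0.0087, 0.0445]
eef_rot: [-180.0, 0.0, -89.9]
contact_force: [0.6, 0.2, 0.4]
gripper_width: 0.0482
```

Emit:
servo_tool(
  steps=[
    [4,0,0,0,0],
    [4,0,0,0,0],
    [4,0,0,0,0],
  ],
  squeeze=25,
)

```text
time_s: 21.85
tcp_pos: [0.463, 0.0086, 0.0444]
eef_rot: [-180.0, 0.0, -89.9]
contact_force: [-0.3, -0.1, 5.1]
gripper_width: 0.0452
```

Emit:
servo_tool(
  steps=[
    [4,0,0,-0.3,0],
    [4,0,0,-0.7,0],
    [4,0,0,-1.5,0],
    [4,0,0,-2,0],
    [4,0,0,-2,0],
    [4,0,0,-1.8,0],
    [4,0,0,-1.2,0],
    [4,0,0,-0.5,0],
  ],
)

```text
time_s: 22.85
tcp_pos: [0.4629, 0.0086, 0.1448]
eef_rot: [-180.0, 0.0, -89.9]
contact_force: [-0.4, 0.7, -1.4]
gripper_width: 0.0452
```

Run:
```python
from h import *
s=r.get_state(); print(s["tcp_pos"],s["contact_force"],s["time_s"])
im=r.capture("scene"); cv2.imwrite("pics/s5.png",im[:,:,::-1])
```

```text
[0.46289011 0.00864279 0.14480473] [-0.39681827  0.72847021 -1.37959836] 22.85
```

View pics/s5.png

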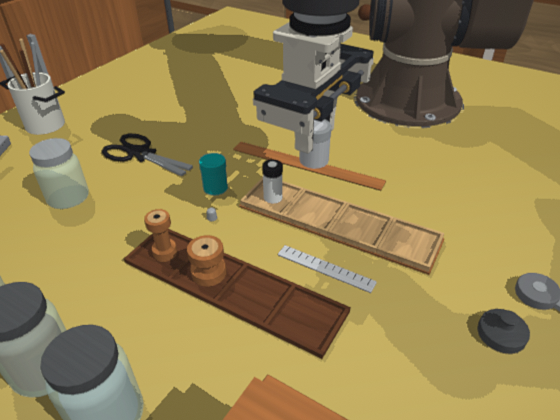

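Emit:
servo_tool(
  steps=[
    [4,-0.17,-1.75,0,0],
    [4,-0.34,-3.46,0,0],
    [4,-0.34,-3.46,0,0],
    [4,-0.34,-3.46,0,0],
    [4,-0.34,-3.46,0,0],
    [4,-0.24,-2.4,0,0],
    [4,-0.1,-1.05,0,0],
    [4,0,0,0,0],
  ],
)

```text
time_s: 23.9
tcp_pos: [0.6532, 0.0274, 0.1428]
eef_rot: [179.9, -0.0, -89.9]
contact_force: [0.3, 0.0, -1.7]
gripper_width: 0.0457
```

Emit:
servo_tool(
  steps=[
    [4,0,0,0.8,0],
    [4,0,0,2,0],
    [4,0,0,2.4,0],
    [4,0,0,2,0],
    [4,0,0,1.4,0],
    [4,0,0,1,0],
    [4,0,0,0.6,0],
    [4,0,0,0,0],
  ],
)

```text
time_s: 24.9
tcp_pos: [0.6531, 0.0275, 0.042]
eef_rot: [180.0, -0.0, -89.9]
contact_force: [0.2, -0.9, -0.9]
gripper_width: 0.0452
```

Emit:
servo_tool(
  steps=[
    [4,0,0,0.1,0],
    [4,0,0,0.1,0],
    [4,0,0,0.1,0],
    [4,0,0,0,0],
  ],
)

```text
time_s: 25.4
tcp_pos: [0.6531, 0.0275, 0.0392]
eef_rot: [-180.0, 0.0, -89.9]
contact_force: [0.6, 0.3, -0.8]
gripper_width: 0.0454
```

Emit:
servo_tool(
  steps=[
    [4,0,0,0.07,0],
    [4,0,0,0,0],
  ],
)

```text
time_s: 25.65
tcp_pos: [0.6532, 0.0275, 0.0385]
eef_rot: [-180.0, -0.0, -89.9]
contact_force: [0.9, 0.5, -1.2]
gripper_width: 0.0449
```

Emit:
servo_tool(
  steps=[
    [4,0,0,0.07,0],
    [4,0,0,0,0],
  ],
)

```text
time_s: 25.9
tcp_pos: [0.6533, 0.0275, 0.0384]
eef_rot: [-180.0, -0.0, -89.9]
contact_force: [-2.1, 0.6, 4.5]
gripper_width: 0.0454
```

Emit:
servo_tool(
  steps=[
    [4,0,0,0.05,0],
    [4,0,0,0,0],
  ],
)

```text
time_s: 26.15
tcp_pos: [0.6534, 0.0276, 0.0384]
eef_rot: [-180.0, -0.0, -89.9]
contact_force: [-2.5, 0.4, 8.8]
gripper_width: 0.0451
```

Emit:
servo_tool(
  steps=[
    [4,0,0,-0.07,0],
    [4.8,0,0,0,0],
    [5.2,0,0,0,0],
    [6,0,0,0,0],
    [6.8,0,0,0,0],
    [6.8,0,0,0,0],
    [6.8,0,0,-0.5,0],
    [6.8,0,0,-1.5,0],
  ],
  squeeze=10,
)

```text
time_s: 27.15
tcp_pos: [0.6526, 0.0274, 0.058]
eef_rot: [179.9, -0.0, -89.9]
contact_force: [0.2, 0.2, 0.3]
gripper_width: 0.0679
```

Emit:
servo_tool(
  steps=[
    [6.8,0,0,-2,0],
    [6.8,0,0,-3,0],
    [6.8,0,0,-3,0],
    [6.8,0,0,-3,0],
    [6.8,1.4,3,-1,0],
    [6.8,2,4.5,0,0],
    [6.8,2,4.5,0,0],
    [6.8,2,4,0,0],
  ],
)

```text
time_s: 28.15
tcp_pos: [0.4919, -0.0473, 0.1792]
eef_rot: [-179.9, 0.0, -89.9]
contact_force: [0.5, -0.3, -0.4]
gripper_width: 0.0679
```

Emit:
servo_tool(
  steps=[
    [6.8,1.2,1.8,0,0],
    [6.8,0.5,1,0,0],
    [6.8,0,0,0,0],
  ],
)

```text
time_s: 28.52
tcp_pos: [0.4658, -0.0637, 0.1786]
eef_rot: [-179.9, 0.0, -89.9]
contact_force: [0.7, 0.1, 0.5]
gripper_width: 0.068
```

Run:
```python
from h import *
s=r.get_state(); print(s["tcp_pos"],s["eef_rot"],s["contact_force"],s["time_s"])
im=r.capture("scene"); cv2.imwrite("pics/s6.png",im[:,:,::-1])
```

```text
[ 0.46575474 -0.0637196   0.17855301] [-1.79931252e+02  1.25854033e-02 -8.99244449e+01] [0.71051141 0.1132619  0.46533736] 28.525
```

View pics/s6.png

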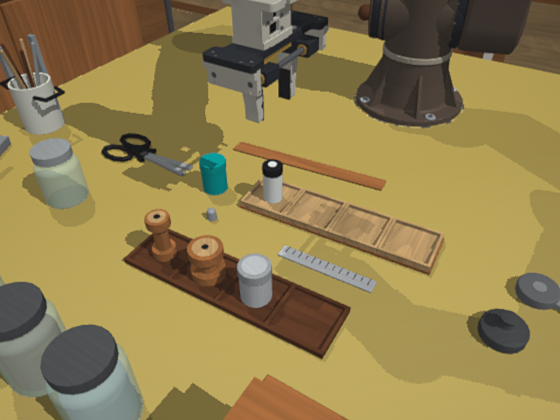

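Emit:
servo_tool(
  steps=[
    [6.8,0,0,1.5,0],
    [6.8,0,0,2.5,0],
    [6.8,0,0,2.5,0],
    [6.8,0,0,2.5,0],
    [6.8,0,0,2,0],
    [6.8,0,0,1.2,0],
    [6.8,0,0,0.5,0],
    [6.8,0,0,0,0],
  ],
)

```text
time_s: 29.58
tcp_pos: [0.4654, -0.0637, 0.0508]
eef_rot: [180.0, -0.0, -89.9]
contact_force: [-0.2, -0.3, 0.4]
gripper_width: 0.0679
```

Emit:
servo_tool(
  steps=[
    [5.6,0,0,0,0],
    [4.8,0,0,0,0],
    [4.1,0,0,0,0],
    [3.6,0,0,0,0],
    [3.3,0,0,0,0],
    [2.8,0,0,0,0],
    [2.8,0,0,0,0],
    [2.8,0,0,0,0],
  ],
  squeeze=12,
)

```text
time_s: 30.58
tcp_pos: [0.4655, -0.0637, 0.051]
eef_rot: [-180.0, 0.0, -89.9]
contact_force: [0.5, -0.5, 1.4]
gripper_width: 0.0334
```

Emit:
servo_tool(
  steps=[
    [2.8,0,0,-0.3,0],
    [2.8,0,0,-0.7,0],
    [2.8,0,0,-1.5,0],
    [2.8,0,0,-2,0],
    [2.8,0,0,-2,0],
    [2.8,0,0,-1.8,0],
    [2.8,0,0,-1.2,0],
    [2.8,0,0,-0.5,0],
  ],
)

```text
time_s: 31.58
tcp_pos: [0.4654, -0.0637, 0.1517]
eef_rot: [-179.9, 0.0, -89.9]
contact_force: [-0.6, -0.9, -0.7]
gripper_width: 0.0334
```

Run:
```python
from h import *
s=r.get_state(); print(s["tcp_pos"],s["contact_force"],s["time_s"])
im=r.capture("scene"); cv2.imwrite("pics/s7.png",im[:,:,::-1])
```

```text
[ 0.46543042 -0.06367071  0.15166024] [-0.57785691 -0.8619347  -0.67695823] 31.575
```

View pics/s7.png

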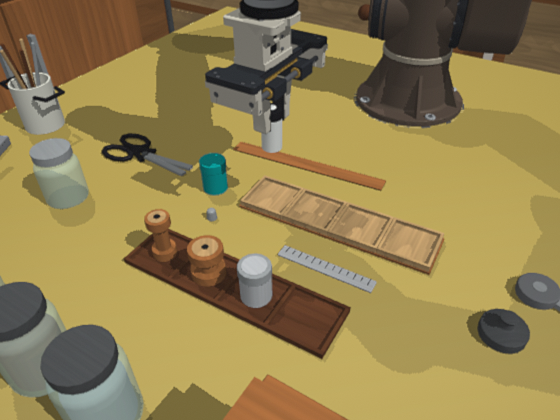

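Emit:
servo_tool(
  steps=[
    [2.8,-1.55,-1.67,0,0],
    [2.8,-3.1,-3.38,0,0],
    [2.8,-3.1,-3.38,0,0],
    [2.8,-3.1,-3.38,0,0],
    [2.8,-3.1,-3.38,0,0],
    [2.8,-2.2,-2.35,0,0],
    [2.8,-0.95,-1.03,0,0],
    [2.8,0,0,0,0],
  ],
)

```text
time_s: 32.62
tcp_pos: [0.6508, 0.1082, 0.1495]
eef_rot: [179.9, -0.0, -89.9]
contact_force: [-0.8, 1.3, -0.7]
gripper_width: 0.0336
```

Emit:
servo_tool(
  steps=[
    [2.8,0,0,0.8,0],
    [2.8,0,0,2,0],
    [2.8,0,0,2.4,0],
    [2.8,0,0,2,0],
    [2.8,0,0,1.4,0],
    [2.8,0,0,1,0],
    [2.8,0,0,0.6,0],
    [2.8,0,0,0,0],
  ],
)

```text
time_s: 33.62
tcp_pos: [0.6507, 0.1075, 0.0488]
eef_rot: [180.0, -0.0, -89.9]
contact_force: [-0.5, -0.1, -1.5]
gripper_width: 0.0335
```

Emit:
servo_tool(
  steps=[
    [2.8,0,0,0.1,0],
    [2.8,0,0,0.1,0],
    [2.8,0,0,0.1,0],
    [2.8,0,0,0,0],
  ],
)

```text
time_s: 34.12
tcp_pos: [0.6507, 0.1075, 0.046]
eef_rot: [-180.0, 0.0, -89.9]
contact_force: [-0.7, -1.3, -0.7]
gripper_width: 0.034
```

Emit:
servo_tool(
  steps=[
    [2.8,0,0,0.05,0],
    [2.8,0,0,0,0],
  ],
)

```text
time_s: 34.38
tcp_pos: [0.6507, 0.1075, 0.0454]
eef_rot: [180.0, -0.0, -89.9]
contact_force: [0.6, -0.7, -1.1]
gripper_width: 0.0335
```

Emit:
servo_tool(
  steps=[
    [2.8,0,0,0.06,0],
    [2.8,0,0,0,0],
  ],
)

```text
time_s: 34.62
tcp_pos: [0.6509, 0.1075, 0.0451]
eef_rot: [-180.0, 0.0, -89.9]
contact_force: [0.2, 0.7, 2.2]
gripper_width: 0.0337
```

Emit:
servo_tool(
  steps=[
    [2.8,0,0,0.06,0],
    [2.8,0,0,0,0],
  ],
)

```text
time_s: 34.88
tcp_pos: [0.651, 0.1076, 0.045]
eef_rot: [-180.0, 0.0, -89.9]
contact_force: [-1.5, -0.1, 5.6]
gripper_width: 0.0336
```

Emit:
servo_tool(
  steps=[
    [2.8,0,0,-0.05,0],
    [3.6,0,0,0,0],
    [4,0,0,0,0],
    [5,0,0,0,0],
    [5.8,0,0,0,0],
    [5.8,0,0,0,0],
    [5.8,0,0,-0.5,0],
    [5.8,0,0,-1.5,0],
  ],
)

```text
time_s: 35.88
tcp_pos: [0.6502, 0.1073, 0.0648]
eef_rot: [179.9, -0.0, -89.9]
contact_force: [-0.3, -0.5, 0.3]
gripper_width: 0.058
```

Emit:
servo_tool(
  steps=[
    [6,0,0,-2,0],
    [6,0,0,-3,0],
    [6,0,0,-3,0],
    [6,0,0,-3,0],
    [6,-3,3,-1,0],
    [6,-4,4,0,0],
    [6,-4,4,0,0],
    [6,-4,3,0,0],
  ],
)

```text
time_s: 36.88
tcp_pos: [0.5092, 0.2584, 0.1865]
eef_rot: [-179.9, 0.1, -89.9]
contact_force: [1.6, 0.3, -0.5]
gripper_width: 0.0603
```

Emit:
servo_tool(
  steps=[
    [6,-4,1,0,0],
    [6,-3,0,0,0],
    [6,-1,0,0,0],
    [6,0,0,0,0],
  ],
)

```text
time_s: 37.38
tcp_pos: [0.5007, 0.3374, 0.1846]
eef_rot: [180.0, -0.0, -89.9]
contact_force: [0.4, 0.1, -0.2]
gripper_width: 0.0601
```

Run:
```python
from h import *
s=r.get_state(); print(s["tcp_pos"],s["contact_force"],s["time_s"])
a=r.capture("scene")[180:360,110:370,::-1]; b=r.capture("top")[130:310,150:410,::-1]
cv2.imwrite("pics/e1.png",cv2.resize(a,None,fx=3,fy=3)); cv2.imwrite("pics/e2.png",cv2.resize(b,None,fx=3,fy=3))
```

```text
[0.50072825 0.33736138 0.18460074] [ 0.43217647  0.13483874 -0.21435063] 37.375
```

View pics/e1.png

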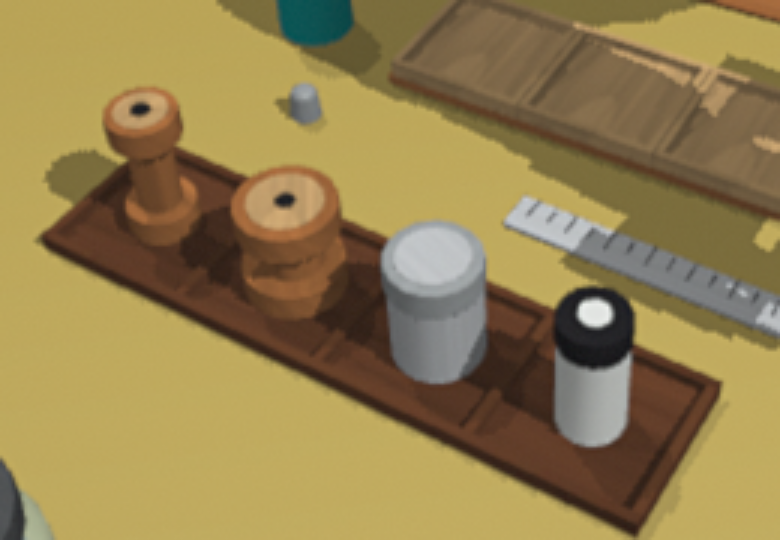

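View pics/e2.png

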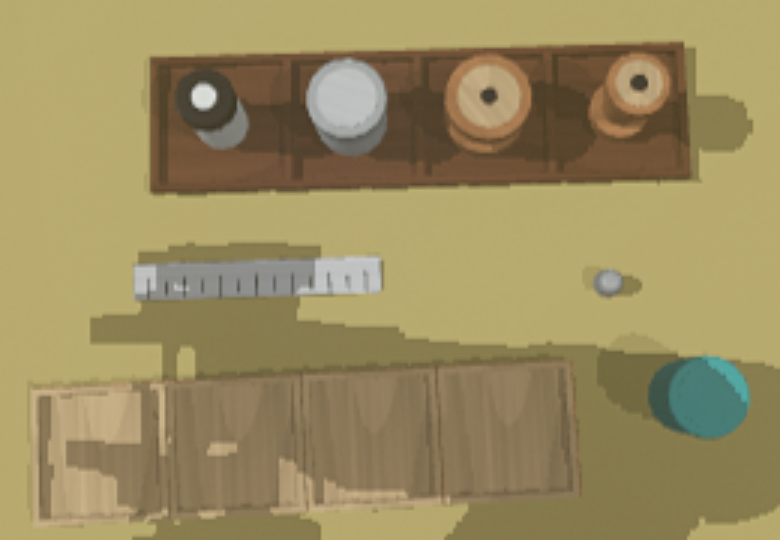

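All four stand upright in their pockets in reverse order (left to right from the robot: tube at top-crop (204,97), tin (346,98), squat reel (488,95), tall reel (638,82)). The teal tin has not moved.

```bash
python3 -c "
from plant import r
print(r.close_job())"
```

```text
the job is handed in; nothing more can be done
None
```

I moved all four notions to the dark rack in reverse order and handed the job in at about 37.5 s. From the robot's left they now stand needle tube, button tin, squat reel, tall reel.

I lowered each one slowly until it touched the pocket floor, at about 9 N at most, before letting go. The last scene and top pictures show all four upright, one to a pocket. The pine rack is empty, the turquoise tin has not moved, and the gripper is clear. No check failed. The top and wrist cameras agreed to about 2 mm on the three objects I measured with both.

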